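# Tuck the drip strip under the cup rack's lapped slat and hold it down

## Task

Swing the toggle clamp back so that it stays open, take the aluminium drip strip off its storage block by the upright rib, and slide its plain front edge, centred and square, under the lapped slat of the bamboo cup rack until it butts against the stop, without lifting the slat. Finish while still holding the strip in the gripper and pressing it down flat on the rack's board with a definite push of about 10 N (do not let go); leave the coffee pot and cups where they are.

Things in the scene. Friction and masses are not known exactly. Their poses are not given: they have to be found in the camera images.
- rack_mouth (a point): Fixed bamboo cup rack: point on its drain board's flat top (24 mm above the table) straight below the middle of the lapped slat's free edge, which hangs 9 mm above the board. x points level into the rack, the way the strip is pushed; y along the slat edge; z up. Under the slat, at x 32 mm, an 8 mm high stop crosses the board. Rack and storage block stand left and right and may change sides.
- slat (a joint): Hinge of the light (50 g) lapped slat: 0 hanging at rest on its own stop, grows as its free edge is lifted (0.1 rad = about 7.5 mm). A quarter newton lifts it.
- slat_edge (a point): Middle of the lower free edge of the lapped slat, 9 mm above the board at rest. The slat, 170 mm along y and 6 mm thick, slopes up from here to its hinge 75 mm further in and 30 mm above the board.
- block_top (a point): Fixed dark-wood storage block: middle of the place where the strip lies, on its top, 20 mm above the table. x points from the strip to the clamp, z up. Block: x -60 to +110 mm, 180 mm in y. Clamp bracket at x 58 to 103 mm, 50 mm wide at its foot, top 40 mm above the block; the clamp's pivot (along y) is at x 75 mm, 30 mm above the block top.
- clamp (a joint): Toggle clamp: 0 clamped (pad 1 mm over the strip's plate at x 30 mm of block_top, handle leaning 0.35 rad from upright over the strip); grows as the handle is pushed to block_top +x and the pad rises; open stop at 1.9 (handle level, pad clear of the strip). Upright at 0.35; past about 0.5 its weight swings it open, before upright it falls shut. 1 N moves it.
- clamp_knob (a point): Centre of the black ball (26 mm across) at the end of the clamp's handle, a 12 mm steel rod; 85 mm from the pivot.
- strip_grip (a point): Centre of the drip strip's upright rib: 10 mm thick (x), 70 mm long (y), its top 46 mm above the plate's underside; this point is 25 mm above the underside. x points from the rib to the front edge to be tucked (78 mm away), z up. Pinched from above across its 10 mm. At the start the strip lies flat, near square and central, on the storage block.
- strip_edge (a point): Middle of the strip's front edge, on its underside; 78 mm ahead (+x) of strip_grip and 25 mm below.
- strip: The drip strip, one rigid aluminium piece of about 0.24 kg: flat plate 90 mm (x) by 150 mm (y), 4 mm thick, with the rib 33 mm behind its middle. Origin at the middle of the plate's underside, axes as strip_grip.
- rack: The whole rack; origin 24 mm below rack_mouth, on the table, same axes. Board 200 mm (x) by 180 mm (y), so it runs 100 mm out in front of the slat edge. Dowels and a rail, up to 99 mm above the table, stand at x 85 to 99 mm; hinge cheeks 60 mm high at y +-94 mm, x 50 to 100 mm.
- jebena: Black coffee pot, 180 mm high, 136 mm wide, standing on a 12 mm rubbery ring beyond the work; origin at its foot. Bystander.
- cup1: White ceramic cup, 68 mm across, 55 mm high, near one side of the table; origin at its foot. Bystander.
- cup2: The other cup, alike, near the other side. Bystander.
There are look-alikes about, which are no part of the job. What is meant by the strip is not purple or red, and is the larger of those in its own colour.

How it is judged:
By the outcome, as a careful person would: the job done as asked, in the order asked, and still so for the second after the job is handed in, while the arm keeps its last pose, push and grip.
It also fails if it takes over 48 s, if anything falls off the work surface, if the arm or the gripper's body presses on something with over 40 N, if the wrist force passes 120 N, or if a joint passes its speed limit or range.

## Robot

A 7-joint arm with a two-finger parallel gripper is mounted at the origin on the work surface. World frame = base frame: x ahead of the robot, y to its left, z up, the work surface at z = 0. Lengths are in mm, angles in rad, forces in N, time in s.
With the tool pointing down it reaches from about 400 to 875 mm from the base axis. Payload 19.3 kg.
Tool frame: the origin (TCP) lies on the mounting face of the last link; the fingertips stand 173 mm ahead of it and the grasp point (between the pads) lies 155 mm ahead of it (pinch_z is the distance from the TCP to the grasp point, in mm); z points along the fingers, y is the direction in which the jaws open and shut (so a half turn about z gives the same grasp; the last joint's range is limited). The gripper opens to 85 mm and grips with 20 to 120 N. Pads are 22 mm wide; open, the fingers measure 114 mm over their backs; the gripper's body (76 mm by 85 mm) begins 54 mm behind the grasp point. The pads swing forward as they close: fully open they stand 13 mm farther back than shut.
Start: joints at [-1.196, 0.521, -0.036, 1.599, 0.021, 1.021, -0.113], TCP at [268.941, 564.172, 404.691] pointing down, gripper open.
Joint ranges: [-2.91, 2.91], [-0.3, 2.13], [-1.5, 1.42], [0.17, 2.43], [-1.26, 4.41], [0.16, 1.93], [-2.52, 2.52]. Speed limits (rad/s): [1.89, 1.89, 2.39, 2.39, 3.01, 3.01, 3.01].

## Interface

Orientations are given as [roll, pitch, yaw] about the fixed x, y, z axes, in that order (R = Rz(yaw) Ry(pitch) Rx(roll)).
In Python, from cell import get_state, camera, sign_off, pinch_z gives the robot as it stands. The module is installed in compiled form; this text tells all that it offers.
- The arm moves only by the shell command python3 -m jog 'ROWS' [FORCE]. ROWS is JSON, a list of rows, each a list of 7 numbers: the shift along the tool's x, y, z in units of 40 mm (1.0 is 40 mm), then the turn, a rotation vector about the tool's x, y, z in units of 5 degrees (1.0 is 5 degrees), then the closure in counts, from 0 (fully open) to 255 (shut). In form: [[dx, dy, dz, rx, ry, rz, hand], ...]. A call has 1 to 8 rows; each row is the pose to reach, as a shift and turn from the pose measured when the call began, along the tool's axes at that moment; what a row does not reach only later rows make up. A row lasts 1/12 s, in which the tool goes at most 41.7 mm and 7.16 degrees, less where a joint would pass 70% of its speed; a pose out of reach is approached as far as the arm can. A call with a gripper value outside its range is refused whole. The fingers move at their own pace and stop on an object; FORCE is the grip in N (left out, the last holds). Time passes only in rows, so rows that repeat a pose let the fingers close. It gives the time, the measured TCP pose, the force and the opening at its end, in the units of the state.
- get_state(): the state, without advancing time (a new reading comes with each control period).
- camera(name): name is "scene" or "side" or "wrist"; returns a dict with "pixels" (480x640x3 uint8, red, green, blue), "z_map" (480x640 float32, mm along the optical axis (not along the pixel's ray), 0 where there is no reading), "fx", "fy", "cx", "cy" (pixels), "k1" (the pictures are not rectified: a ray, as slopes to the right and down, at radius r is drawn at 1 + k1 r^2 times it, then the intrinsics apply), "cam_to_world" (4x4, takes a point from camera to world coordinates); the wrist camera has in their place "hand_eye" (4x4, takes a point from camera to tool coordinates, whose origin is the TCP and whose axes are the flange's). Camera axes: x right, y down, z forward; pixel columns grow to the right and rows downward; lengths in mm; the calibration is good to about 2 mm. A picture is of the moment at which its call begins: read the wrist's pose just before it.
- sign_off(): hands the job in, once; it reports no verdict.
The state is a dict: "time_s": time; "joint_pos": joint angles; "dq": joint speeds; "tau": joint torques, N m; "position": TCP position; "tcp_rot": TCP orientation; "wrist_force": force on the tool from outside, world axes, zero at the start; "wrist_torque": the same for the moment, N m; "grip_width": opening from 0.0 (shut) to 1.0 (fully open).
Only numpy, scipy, OpenCV 4.12 (cv2) and the standard library are available. Lean on these libraries where they do the work, as an engineer would, in place of code of your own. Each camera call takes 0.05 s, during which the arm holds its last target. There are 200 camera calls.

## Working session

There is one attempt and no reset: what is moved stays moved. The work goes in short steps, Python scripts to look and compute and a shell command to move; the robot and the scene stay as the last step left them, time stands still between calls to the robot, and variables do not carry over. Pictures are saved under pics/ and viewed, about 8 in all and at most 12, crops included, and the job is handed in when it is done.

```bash
mkdir -p pics; cat > h.py <<'E'
import numpy as np, cv2
from cell import get_state, camera, sign_off, pinch_z
from scipy.spatial.transform import Rotation as R
def T_tool(s):
    T=np.eye(4); T[:3,:3]=R.from_euler('xyz',s['tcp_rot']).as_matrix(); T[:3,3]=s['position']; return T
def shot(n):
    s=get_state(); c=camera(n)
    c['T']=c['cam_to_world'] if 'cam_to_world' in c else T_tool(s)@np.array(c['hand_eye'])
    c['T']=np.array(c['T']); return c
def ray(c,uv):
    d=np.array([(uv[0]-c['cx'])/c['fx'],(uv[1]-c['cy'])/c['fy']]); u=d.copy()
    for _ in range(20): u=d/(1+c['k1']*(u@u))
    return u
def onplane(c,uv,z):
    u=ray(c,uv); d=c['T'][:3,:3]@[u[0],u[1],1]; o=c['T'][:3,3]; return o+d*(z-o[2])/d[2]
def bydepth(c,uv):
    u=ray(c,uv); z=c['z_map'][int(uv[1]),int(uv[0])]; return c['T'][:3,:3]@(np.array([u[0],u[1],1])*z)+c['T'][:3,3]
def cloud(c):
    K=np.array([[c['fx'],0,c['cx']],[0,c['fy'],c['cy']],[0,0,1]])
    v,u=np.mgrid[:480,:640]; p=np.stack([u,v],-1).reshape(-1,1,2).astype(np.float64)
    n=cv2.undistortPoints(p,K,np.array([c['k1'],0,0,0,0.])).reshape(480,640,2)
    P=np.dstack([n,np.ones((480,640))])*c['z_map'][...,None]
    return P@c['T'][:3,:3].T+c['T'][:3,3]
def save(c,name): cv2.imwrite('pics/'+name,c['pixels'][...,::-1])
def rows_to(s,goal_pos,goal_R=None):
    T=T_tool(s); d=T[:3,:3].T@(np.array(goal_pos)-T[:3,3])/40
    r=np.zeros(3) if goal_R is None else np.degrees(R.from_matrix(T[:3,:3].T@goal_R).as_rotvec())/5
    return np.round(np.r_[d,r],3)
E
python3 - <<'E'
from h import *
s=get_state(); print(s, pinch_z)
for n in('scene','side','wrist'):
    c=shot(n); save(c,n+'0.png'); np.savez('pics/'+n+'0.npz',**{k:v for k,v in c.items()}); print(n,c['T'].round(2).tolist(),c['fx'],c['k1'])
E
```

```text
{'time_s': 0.0, 'joint_pos': array([-1.19621008,  0.52200982, -0.03629878,  1.60000634,  0.02120576,
        1.02112019, -0.11279517]), 'dq': array([-0.00016246,  0.00108605,  0.00041772, -0.00062922,  0.0013786 ,
        0.00301582, -0.00042454]), 'tau': array([ 2.99059888e-03, -9.27096534e+01,  1.98142022e+00, -3.69917500e+01,
        1.79891114e-02,  8.30951671e-03, -8.33684430e-05]), 'position': array([268.88788148, 564.04156211, 404.12915633]), 'tcp_rot': array([-3.14043856e+00,  1.02924783e-04,  2.69677949e+00]), 'wrist_force': array([-0.73314035,  0.45599174, -0.179422  ]), 'wrist_torque': array([0.02512388, 0.00354305, 0.06078535]), 'grip_width': 1.0002626147082956} 154.70000000000002
scene [[-0.85, 0.29, -0.44, 1270.2], [0.52, 0.45, -0.73, 1214.54], [-0.02, -0.85, -0.53, 998.83], [0.0, 0.0, 0.0, 1.0]] 598.2248998941978 -0.14117793132312614
side [[0.87, -0.39, 0.31, 84.05], [-0.49, -0.67, 0.56, -778.15], [-0.01, -0.64, -0.77, 1211.42], [0.0, 0.0, 0.0, 1.0]] 520.4818117745556 -0.15425266112546646
wrist [[0.43, 0.86, 0.28, 198.07], [0.9, -0.41, -0.14, 598.2], [-0.0, 0.31, -0.95, 373.01], [0.0, 0.0, 0.0, 1.0]] 374.3565483839586 -0.0423416007970906
```

View pics/scene0.png

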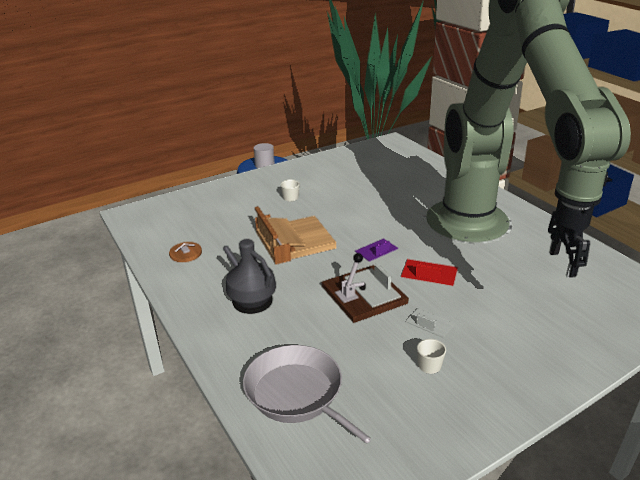

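View pics/side0.png

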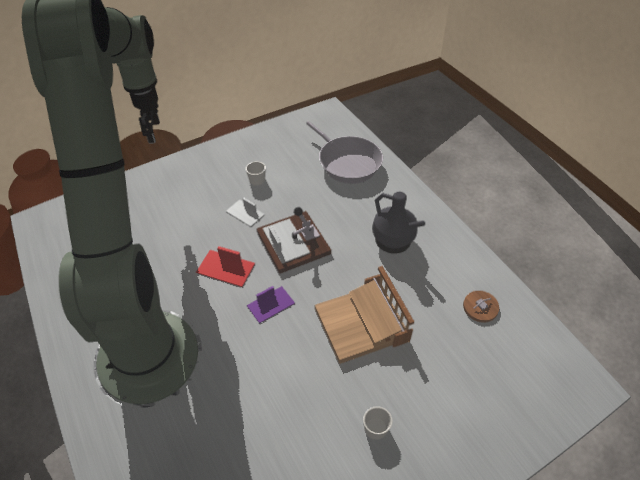

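Candidates for the strip, in side-view pixels: purple (270,303), red (228,263), small aluminium on the table (245,211), aluminium on the dark block (290,242). I choose the last, which is the larger aluminium one and lies under the clamp. I'll check it in a close crop together with the rack.

```bash
python3 - <<'E'
from h import *
a=cv2.imread('pics/side0.png')
A=cv2.resize(a[185:285,230:340],None,fx=3.6,fy=3.6,interpolation=cv2.INTER_CUBIC)
B=cv2.resize(a[260:370,305:425],None,fx=3.27,fy=3.27,interpolation=cv2.INTER_CUBIC)
h=min(A.shape[0],B.shape[0]); im=np.hstack([A[:h],B[:h]]); cv2.imwrite('pics/crop1.png',im); print(im.shape,A.shape)
for n in('scene','side'):
    c=dict(np.load(f'pics/{n}0.npz')); P=cloud(c); np.save(f'pics/P{n}.npy',P)
    # heights at samples
    hs=cv2.cvtColor(c['pixels'],cv2.COLOR_RGB2HSV)
    X=P[...,0];Y=P[...,1];Z=P[...,2]
    dark=(hs[...,2]<110)&(hs[...,1]>90)&(Z>8)&(Z<35)&(X>350)&(X<900)&((hs[...,0]<20)|(hs[...,0]>170))
    nl,l,st,ce=cv2.connectedComponentsWithStats(dark.astype(np.uint8)*255)
    for i in range(1,nl):
        if st[i,4]>40: m=l==i; print(n,'dark',st[i],np.median(P[m],0).round(1))
    bam=(hs[...,0]>8)&(hs[...,0]<22)&(hs[...,1]>80)&(hs[...,2]>110)&(Z>15)&(Z<110)&(X>350)&(X<1000)
    nl,l,st,ce=cv2.connectedComponentsWithStats(bam.astype(np.uint8)*255)
    for i in range(1,nl):
        if st[i,4]>200: m=l==i; print(n,'bam',st[i],np.median(P[m],0).round(1),np.percentile(P[m],[2,98],axis=0).round(0).tolist())
c=dict(np.load('pics/side0.npz'))
for uv in [(290,242),(298,211),(365,315),(340,325),(270,303),(245,211)]: print(uv,bydepth(c,uv).round(1))
E
```

```text
(360, 788, 3) (360, 396, 3)
scene dark [ 60  68  92  24 430] [  636.9 -2297.     22.7]
scene dark [256 228  19  34  79] [ 641.5 -170.9   19. ]
scene dark [ 322  273   86   48 1077] [568.6 200.1  18.9]
scene bam [ 255  207   81   54 1990] [ 550.2 -162.7   26. ] [[445.0, -280.0, 17.0], [648.0, -98.0, 99.0]]
side dark [291 217  11  13  59] [560.2 198.   19.7]
side dark [258 228  25  41 191] [440.7 143.7  19.8]
side dark [315 236  15  19 117] [581.4  74.4  19.3]
side dark [287 254  24  12  63] [495.1  66.7  19.2]
side dark [393 335  18  11  69] [ 595.7 -301.7   19.5]
side bam [379 266  35  57 270] [ 631.3 -214.4   98.1] [[616.0, -298.0, 94.0], [648.0, -124.0, 103.0]]
side bam [ 315  280   92   80 3847] [ 528.4 -199.7   26. ] [[441.0, -282.0, 19.0], [612.0, -109.0, 59.0]]
(290, 242) [502.4 135.3  24.6]
(298, 211) [536.1 139.1 137.5]
(365, 315) [ 549.5 -200.3   42.7]
(340, 325) [ 484.6 -181.5   19.1]
(270, 303) [358.2 -16.7   3.9]
(245, 211) [445.4 339.7   3.3]
```

View pics/crop1.png

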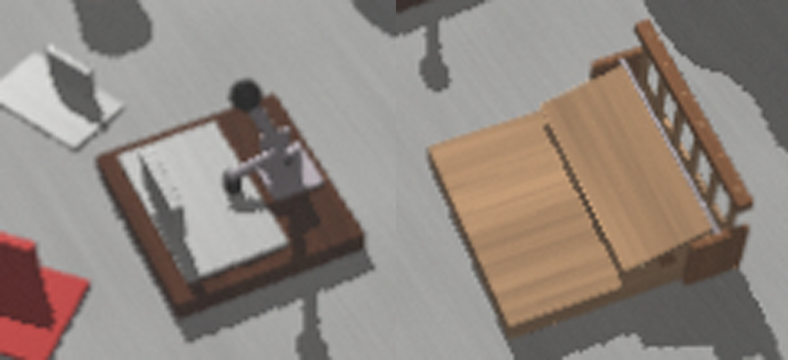

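```bash
python3 - <<'E'
from h import *
for n in('side','scene'):
    c=dict(np.load(f'pics/{n}0.npz')); P=np.load(f'pics/P{n}.npy'); X,Y,Z=P[...,0],P[...,1],P[...,2]
    def rect(m,name):
        p=P[m]; 
        nl,l,st,_=cv2.connectedComponentsWithStats(m.astype(np.uint8)); i=1+np.argmax(st[1:,4]); p=P[l==i]
        r=cv2.minAreaRect(p[:,:2].astype(np.float32)); print(n,name,len(p),np.round(r[0],1),np.round(r[1],1),round(r[2],2),'z',np.median(p[:,2]).round(1))
    hs=cv2.cvtColor(c['pixels'],cv2.COLOR_RGB2HSV)
    reg=(X>400)&(X<700)&(Y>20)&(Y<300)
    rect(reg&(Z>13)&(Z<30),'block')
    rect(reg&(Z>10)&(Z<30)&(hs[...,1]<60)&(hs[...,2]>120),'plate')
    rect(reg&(Z>50)&(Z<80)&(X<520),'rib')
    reg=(X>400)&(X<700)&(Y>-320)&(Y<-80)
    rect(reg&(Z>17)&(Z<29),'board'); rect(reg&(Z>33)&(Z<56)&(hs[...,0]<25),'slat'); rect(reg&(Z>85),'rail')
c=dict(np.load('pics/side0.npz'))
f=lambda u,v:(u/3.6+230-.36,v/3.6+185-.36); g=lambda u,v:((u-396)/3.27+305-.35,v/3.27+260-.35)
for n,q,z in [('b',f(97,157),20),('b',f(183,312),20),('b',f(363,243),20),('b',f(270,95),20),('board',g(430,150),24),('board',g(508,330),24),('slatTop',g(545,108),39),('slat',g(625,272),36),('plate',f(120,155),24),('plate far',f(217,122),24),('plate far',f(288,245),24),('plate n',f(195,282),24),('knob',f(245,97),128),('ribtop',f(140,155),66),('ribtop',f(178,215),66)]: print(n,onplane(c,q,z).round(1))
d=dict(np.load('pics/scene0.npz'));print('knob scene',bydepth(d,(358,258)),bydepth(c,f(245,97)))
E
```

```text
side block 2246 [517.2 148.2] [187.6 172.2] 86.04 z 21.6
side plate 844 [497.2 157.6] [163.9  94.7] 85.95 z 23.6
side rib 96 [461.9 152.9] [74.  11.8] 87.38 z 63.9
side board 2437 [ 538.6 -199.2] [191.6 199.1] 81.73 z 23.0
side slat 1430 [ 576.1 -199.9] [187.5  77.3] 82.81 z 46.4
side rail 403 [ 630.7 -211.7] [193.4  16.9] 81.05 z 97.5
scene block 2198 [518.6 149.3] [185.8 174. ] 85.97 z 21.6
scene plate 887 [495.7 151.6] [164.8  92.4] 87.72 z 23.9
scene rib 123 [464.5 156.4] [16.4 74.5] 0.87 z 62.0
scene board 1167 [ 543.5 -189.9] [201.3 204.4] 79.48 z 22.3
scene slat 684 [ 586.4 -196.7] [201.8  99.2] 77.66 z 46.4
scene rail 197 [ 632.9 -208.8] [197.9  17.7] 81.14 z 96.5
b [440.8 239.3  20. ]
b [429.1  55.4  20. ]
b [589.   44.5  20. ]
b [603.6 228.8  20. ]
board [456.1 -97.7  24. ]
board [ 426.4 -271.9   24. ]
slatTop [ 555.1 -118.    39. ]
slat [ 528.1 -279.9   36. ]
plate [457.6 228.1  24. ]
plate far [546.9 220.3  24. ]
plate far [533.4  70.5  24. ]
plate n [450.1  74.6  24. ]
knob [538.3 145.6 128. ]
ribtop [458.6 184.2  66. ]
ribtop [456.5 111.3  66. ]
knob scene [542.03480139 154.87921734 134.07495394] [536.22977505 141.46178113 132.83587711]
```

The crop shows the strip on the block. Its rib is on the robot's side at about (160,190), the clamp knob is at (245,97), and the rack mouth faces the robot at about (590,195). The fits agree with the given sizes:
- block_top is about (493,150.5), yaw -4°.
- The knob is about (539,147,130).
- The rib is about (462,153).
- rack_mouth is about (540,-200), yaw about -9°.

Next I go to the near side of the knob with the fingers shut.

```bash
python3 - <<'E'
from h import *
s=get_state()
print(rows_to(s,[485,151,300],R.from_euler('xyz',[np.pi,0,np.radians(86)]).as_matrix()))
E
```

```text
[-9.3200e+00 -6.9960e+00  2.6130e+00 -7.0000e-03  6.0000e-03  1.3703e+01]
```

```bash
python3 -m jog '[[-1,-0.75,0,0,0,1.4,255],[-2,-1.5,0,0,0,2.8,255],[-3,-2.25,0,0,0,4.2,255],[-4,-3,0,0,0,5.6,255],[-5,-3.75,0,0,0,7,255],[-6,-4.5,0,0,0,8.4,255],[-7,-5.25,0,0,0,9.8,255],[-7,-5.25,0,0,0,9.8,255]]'
python3 - <<'E'
from h import *
s=get_state()
print(s['joint_pos'].round(2),rows_to(s,[485,151,300],R.from_euler('xyz',[np.pi,0,np.radians(86)]).as_matrix()))
E
```

```text
time_s: 0.82
position: [423.9, 267.0, 404.5]
tcp_rot: [-3.141, 0.001, 1.833]
wrist_force: [1.0, 0.2, 0.9]
grip_width: -0.0
[-0.87  0.33  0.24  1.93 -0.1   0.89 -0.32] [-3.195  0.724  2.614 -0.004  0.007  3.805]
```

```bash
python3 -m jog '[[-0.9,0.2,0.3,0,0,1.2,255],[-1.8,0.4,0.8,0,0,2.4,255],[-2.7,0.6,1.3,0,0,3.6,255],[-3.2,0.7,1.8,0,0,3.8,255],[-3.2,0.72,2.3,0,0,3.8,255],[-3.2,0.72,2.7,0,0,3.8,255],[-3.2,0.72,2.9,0,0,3.8,255],[-3.2,0.72,2.9,0,0,3.8,255]]'
python3 - <<'E'
from h import *
c=shot('wrist'); save(c,'w1.png')
E
```

```text
time_s: 1.48
position: [484.5, 150.7, 287.2]
tcp_rot: [-3.139, 0.002, 1.502]
wrist_force: [0.1, -0.0, -0.2]
grip_width: 0.001
```

View pics/w1.png

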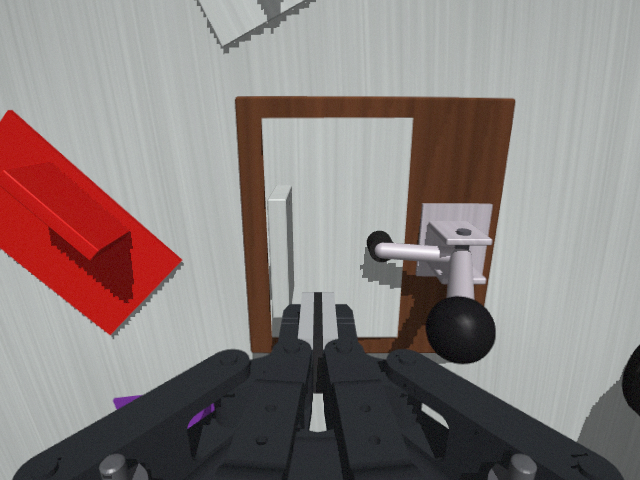

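The wrist view shows the knob at (461,330), the fingertips at (318,300), and the rib top at (282,190) and below. I'll measure these from the depth map.

```bash
python3 - <<'E'
from h import *
c=shot('wrist'); P=cloud(c); 
k=bydepth(c,(461,330)); print('knob surf',k.round(1)); 
u=ray(c,(461,330)); d=c['T'][:3,:3]@[u[0],u[1],1]; d/=np.linalg.norm(d); print('centre',(k+13*d).round(1))
b=np.array([493,150.5,20]); a=np.radians(-4); ex=np.array([np.cos(a),np.sin(a),0]); ey=np.array([-ex[1],ex[0],0])
m=(P[...,2]>55)&(P[...,2]<75)&(P[...,0]<500)&(P[...,0]>430)
m[:, :260]=0; m[:,300:]=0
p=P[m]; r=cv2.minAreaRect(p[:,:2].astype(np.float32)); print('rib',r,np.median(p[:,2]))
for uv in [(262,118),(412,118),(400,338),(237,97),(514,99),(252,352),(488,352)]: 
    print(uv,onplane(c,uv,24 if uv in[(262,118),(412,118),(400,338)] else 20).round(1))
E
```

```text
knob surf [537.7 153.5 140.7]
centre [541.7 146.7 130.4]
rib ((464.0362243652344, 155.27963256835938), (70.05023193359375, 10.274983406066895), 86.07797241210938) 65.53141584004314
(262, 118) [458.  230.7  24. ]
(412, 118) [547.2 224.6  24. ]
(400, 338) [539.9  73.2  24. ]
(237, 97) [443.8 243.8  20. ]
(514, 99) [610.1 231.9  20. ]
(252, 352) [430.6  65.9  20. ]
(488, 352) [607.2  53.   20. ]
```

```bash
python3 -m jog '[[0,0.4,0,0,0,0,255],[0,0.8,0,0,0,0,255],[0,1.2,0,0,0,0,255],[0,1.6,0,0,0,0,255],[0,2.0,0,0,0,0,255],[0,2.4,0,0,0,0,255],[0,2.7,0,0,0,0,255],[0,2.9,0,0,0,0,255]]'; python3 -m jog '[[0,0,0,0,0,0,255],[0,0,0,0,0,0,255],[0,0,0,0,0,0,255],[0,0,0,0,0,0,255],[0,0,-0.6,0,0,0,200],[0,0,-0.8,0,0,0,150]]'
python3 - <<'E'
from h import *
c=shot('side'); im=c['pixels'][160:300,210:350,::-1]; cv2.imwrite('pics/s2.png',cv2.resize(im,None,fx=3.5,fy=3.5))
E
```

```text
time_s: 2.25
position: [601.9, 143.1, 290.3]
tcp_rot: [3.14, 0.0, 1.502]
wrist_force: [-0.3, -0.2, -0.1]
grip_width: 0.001
time_s: 2.75
position: [601.7, 143.2, 324.3]
tcp_rot: [3.139, -0.0, 1.502]
wrist_force: [0.3, 0.4, 0.4]
grip_width: 0.269
```

View pics/s2.png

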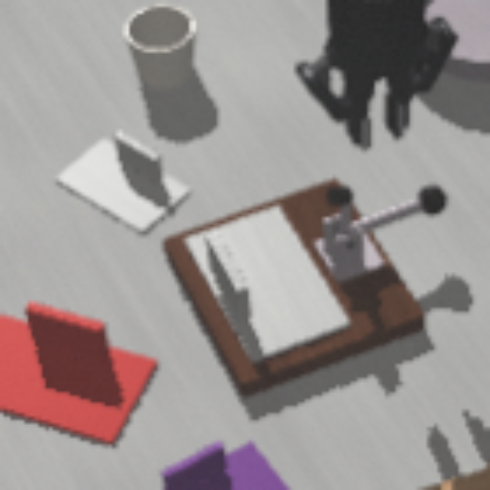

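The clamp is open: the handle is level with its knob at (432,200), and the pad stands up at (340,195). Now I go over the rib.

```bash
python3 -m jog '[[0,-0.8,0,0,0,0,0],[0.02,-1.7,0,0,0,0,0],[0.04,-2.6,0,0,0,0,0],[0.065,-3.3,0,0,0,0,0],[0.065,-3.455,0.6,0,0,0,0],[0.065,-3.455,1.2,0,0,0,0],[0.065,-3.455,1.7,0,0,0,0],[0.065,-3.455,1.7,0,0,0,0]]' 70
python3 - <<'E'
from h import *
s=get_state(); c=shot('wrist'); save(c,'w2.png'); P=cloud(c)
m=(P[...,2]>58)&(P[...,2]<75)&(P[...,0]<490)&(P[...,0]>440)&(P[...,1]>110)&(P[...,1]<200)&(c['pixels'].min(-1)>90)
p=P[m]; print(cv2.minAreaRect(p[:,:2].astype(np.float32)),np.median(p,0)); print(rows_to(s,[464,155.3,203],R.from_euler('xyz',[np.pi,0,np.radians(86.08)]).as_matrix()))
E
```

```text
time_s: 3.47
position: [463.5, 155.3, 254.0]
tcp_rot: [3.14, 0.001, 1.503]
wrist_force: [-0.7, -0.2, -1.3]
grip_width: 0.999
((464.1112060546875, 155.0684051513672), (70.8174819946289, 9.938057899475098), 86.30217742919922) [464.39747581 159.97758052  65.57581312]
[1.000e-03 1.000e-02 1.274e+00 1.700e-02 7.000e-03 5.000e-03]
```

View pics/w2.png

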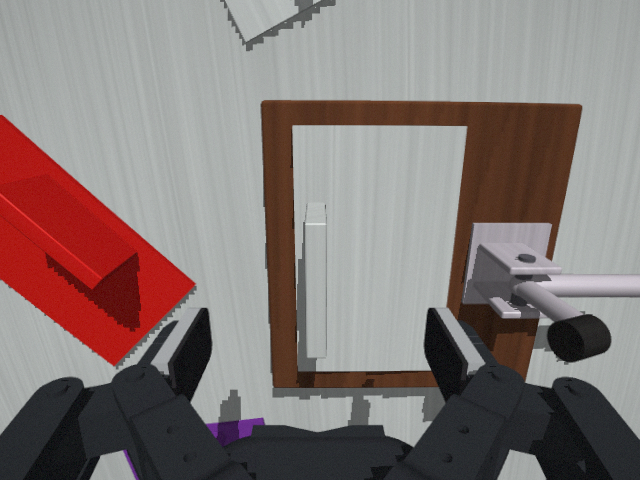

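The rib lies between the open fingers, from (315,205) to (315,355), and the clamp is clear of them. Descend and grip.

```bash
python3 -m jog '[[0,0.01,0.5,0,0,0,0],[0,0.01,1.0,0,0,0,0],[0,0.01,1.26,0,0,0,60],[0,0.01,1.27,0,0,0,140],[0,0.01,1.27,0,0,0,255],[0,0.01,1.27,0,0,0,255],[0,0.01,1.27,0,0,0,255],[0,0.01,1.27,0,0,0,255]]' 80;python3 -m jog '[[0,0,0,0,0,0,255],[0,0,0,0,0,0,255],[0,0,0,0,0,0,255],[0,0,0,0,0,0,255],[0,0,-0.3,0,0,0,255],[0,0,-1,0,0,0,255],[0,0,-1.7,0,0,0,255],[0,0,-1.7,0,0,0,255]]' 80
python3 - <<'E'
from h import *
s=get_state()
a=np.radians(-9.2); o=np.array([540,-200]); ex=np.array([np.cos(a),np.sin(a)])
for d in(-46-65,): g=o+d*ex; print(g,rows_to(s,[*g,24+28+154.7+60],R.from_euler('xyz',[np.pi,0,np.radians(90-9.2)]).as_matrix()))
print(s['wrist_force'],s['wrist_torque'],s['joint_pos'].round(2))
E
```

```text
time_s: 4.18
position: [464.9, 155.3, 205.7]
tcp_rot: [3.138, -0.0, 1.502]
wrist_force: [-0.3, -1.2, -0.0]
grip_width: 0.144
time_s: 4.85
position: [465.6, 155.3, 277.4]
tcp_rot: [3.134, -0.003, 1.502]
wrist_force: [3.4, 1.1, -1.3]
grip_width: 0.108
[ 430.42787458 -182.25318817] [-8.481 -0.296  0.241  0.086 -0.037  1.048]
[ 3.41963248  1.0868765  -1.25584597] [ 0.07534406 -0.16017231 -0.00173465] [-0.65  0.52  0.27  2.07 -0.25  0.57 -0.27]
```

```bash
python3 -m jog '[[-0.6,0,0,0,0,0,255],[-1.5,-0.05,0,0,0,0.2,255],[-2.4,-0.1,0,0,0,0.4,255],[-3.3,-0.15,0,0,0,0.6,255],[-4.2,-0.2,0,0,0,0.8,255],[-5.1,-0.25,0,0,0,1,255],[-6,-0.3,0,0.08,-0.04,1,255],[-6.7,-0.3,0,0.08,-0.04,1.05,255]]'; python3 -m jog '[[-0.9,0,0.05,0,0,0,255],[-1.6,0,0.1,0,0,0,255],[-1.8,0,0.2,0,0,0,255],[-1.8,0,0.2,0,0,0,255],[-1.8,0,0.2,0,0,0,255]]'
python3 - <<'E'
from h import *
s=get_state(); print(s['wrist_force'].round(1))
c=shot('wrist'); save(c,'w3.png'); d=shot('side'); save(d,'s3.png'); P=cloud(c); np.save('pics/Pw3.npy',P); np.savez('pics/w3.npz',**c)
cv2.imwrite('pics/m3.png',np.hstack([cv2.resize(c['pixels'][...,::-1],(480,360)),cv2.resize(d['pixels'][240:400,260:420,::-1],(320,320))[:360] if 0 else cv2.resize(d['pixels'][220:400,270:430,::-1],(320,360))]))
E
```

```text
time_s: 5.52
position: [434.1, -113.7, 276.2]
tcp_rot: [-3.141, 0.001, 1.409]
wrist_force: [0.8, -0.8, -2.8]
grip_width: 0.101
time_s: 5.93
position: [422.3, -184.6, 267.8]
tcp_rot: [-3.14, 0.001, 1.408]
wrist_force: [0.4, 1.0, -2.7]
grip_width: 0.106
[ 0.4  1.  -2.7]
```

View pics/m3.png

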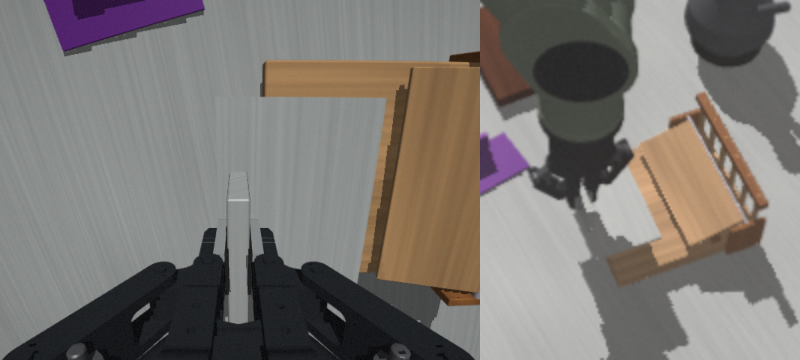

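The strip is level in the gripper. The slat edge runs from (411,68) to (378,277) in the wrist half, and the plate's front edge from (386,97) to (360,271). I'll measure both.

```bash
python3 - <<'E'
from h import *
c=dict(np.load('pics/w3.npz')); P=np.load('pics/Pw3.npy'); s=get_state()
hs=cv2.cvtColor(c['pixels'],cv2.COLOR_RGB2HSV); X,Y,Z=P[...,0],P[...,1],P[...,2]
u,v=np.meshgrid(range(640),range(480))
pl=(Z>60)&(Z<105)&(hs[...,1]<60)&(u>330)&(u<530)&(v>125)&(v<300)
p=P[pl]; A=np.c_[p[:,:2]-p[:,:2].mean(0),np.ones(len(p))]; co=np.linalg.lstsq(A,p[:,2],rcond=None)[0]; print('plate plane slopes(mrad)',(co[:2]*1e3).round(1),'z top',co[2].round(1),len(p))
zt=np.median(p[:,2])
# front edge: per row last plate pixel
def edge(m,rows,last):
    q=[]
    for r in rows:
        k=np.flatnonzero(m[r]); 
        if len(k): q.append((k[-1]+.5 if last else k[0]-.5,r))
    return np.array(q)
def fit(q,z,name):
    w=np.array([onplane(c,x,z)[:2] for x in q]); vx,vy,x0,y0=cv2.fitLine(w.astype(np.float32),cv2.DIST_HUBER,0,.01,.01).ravel()
    if vy<0: vx,vy=-vx,-vy
    print(name,'yaw',np.degrees(np.arctan2(-vx,vy)).round(2),'pt',x0.round(1),y0.round(1),'ends',w[0].round(1),w[-1].round(1)); return w
pm=(Z>60)&(Z<105)&(hs[...,1]<60); fit(edge(pm,range(140,300,4),True),zt,'plate front')
wood=(hs[...,1]>70)&(hs[...,2]>60)
sl=wood&(Z>35.5)&(Z<60)&(hs[...,2]>110)
e=edge(sl,range(100,360,5),False); w=fit(e,38.5,'slat edge')
print('slat z along edge',[np.round(np.nanmedian(Z[int(r),int(x)+2:int(x)+5]),1) for x,r in e[::8]])
a=np.radians(-9.2)
q=P[sl]; r=cv2.minAreaRect(q[:,:2].astype(np.float32)); print('slat rect',r)
bd=wood&(abs(Z-24)<4)&(u<500); q=P[bd]; print('board z',np.median(q[:,2]));
for n,uv,z in [('board corner',(352,82),24),('plate back-left?',(290,129),zt),('plate FL',(515,129),zt),('plate FR',(481,361),zt),('slat TL',(548,90),39),('slat BL',(504,370),38)]: print(n,onplane(c,uv,z).round(1), bydepth(c,uv).round(1))
T=T_tool(s); print(s['position'],s['tcp_rot'])
E
```

```text
plate plane slopes(mrad) [-8.2 -4.2] z top 85.5 29029
plate front yaw -9.39 pt 505.8 -162.4 ends [ 511.5 -127.5] [ 500.4 -195.2]
slat edge yaw -9.0 pt 545.5 -166.8 ends [ 553.6 -117. ] [ 530.  -266.6]
slat z along edge [np.float64(38.8), np.float64(38.9), np.float64(39.2), np.float64(38.2), np.float64(39.4), np.float64(38.7), np.float64(39.0)]
slat rect ((577.4739990234375, -207.15333557128906), (181.78424072265625, 77.35623931884766), 81.36135864257812)
board z 23.531081632345547
board corner [456.9 -92.4  24. ] [ 4.592e+02 -9.090e+01  4.000e-01]
plate back-left? [ 424.9 -109.4   85.5] [ 424.9 -109.4   86. ]
plate FL [ 512.1 -123.3   85.5] [ 543.3 -130.5   23.2]
plate FR [ 495.9 -229.9   85.5] [ 520.7 -281.7   22.3]
slat TL [ 552.5 -112.    39. ] [ 555.2 -112.2   34.3]
slat BL [ 529.3 -278.5   38. ] [ 528.6 -277.2   39.4]
[ 422.72029072 -183.65900564  268.13774167] [-3.14088617e+00  4.25154539e-04  1.41002571e+00]
```

Rack mouth from this view is about (541,-197), yaw -9.0°. The strip's front edge is 40 mm short of the mouth, about 7 mm off toward -y, with yaw -9.3°. I correct that and descend in front of the slat.

```bash
python3 -m jog '[[0.18,0,0.3,0,0,-0.06,255],[0.18,0,0.7,0,0,-0.06,255],[0.18,0,1.0,0,0,-0.06,255],[0.18,0,1.2,0,0,-0.06,255],[0.18,0,1.25,0,0,-0.06,255],[0.18,0,1.25,0,0,-0.06,255]]'; for i in 1; do python3 -m jog '[[0,0,0.02,0,0,0,255],[0,0,0.04,0,0,0,255],[0,0,0.06,0,0,0,255],[0,0,0.08,0,0,0,255]]'; done
python3 - <<'E'
from h import *
s=get_state(); print(s['position'],s['wrist_force'].round(1),s['wrist_torque'].round(2))
d=shot('side'); save(d,'s4.png'); c=shot('wrist'); save(c,'w4.png'); np.savez('pics/w4.npz',**c)
E
```

```text
time_s: 6.53
position: [423.9, -176.1, 217.9]
tcp_rot: [-3.14, 0.0, 1.416]
wrist_force: [-1.2, -0.5, -2.5]
grip_width: 0.104
time_s: 6.87
position: [424.1, -176.1, 215.0]
tcp_rot: [-3.141, 0.0, 1.416]
wrist_force: [-0.2, -0.5, -1.4]
grip_width: 0.103
[ 424.05670071 -176.05684372  215.00844454] [-0.2 -0.5 -1.4] [ 0.01  0.05 -0.04]
```

```bash
python3 -m jog '[[0,0,0.02,0,0,0,255],[0,0,0.04,0,0,0,255],[0,0,0.06,0,0,0,255]]'; python3 -m jog '[[0,0,0.02,0,0,0,255],[0,0,0.04,0,0,0,255]]';  python3 -m jog '[[0,0,0.02,0,0,0,255],[0,0,0.04,0,0,0,255]]'
```

```text
time_s: 7.22
position: [424.0, -176.1, 212.4]
tcp_rot: [-3.14, 0.0, 1.416]
wrist_force: [0.3, -0.0, -2.3]
grip_width: 0.101
time_s: 7.38
position: [423.9, -176.1, 210.7]
tcp_rot: [-3.14, 0.0, 1.416]
wrist_force: [0.4, -1.1, -2.8]
grip_width: 0.105
time_s: 7.55
position: [423.8, -176.2, 209.6]
tcp_rot: [-3.14, -0.0, 1.416]
wrist_force: [-12.7, 5.3, 49.2]
grip_width: 0.102
```

Contact is at about 210 and it is stiff (49 N). I back off and look before sliding in.

```bash
python3 -m jog '[[0,0,-0.03,0,0,0,255],[0,0,-0.05,0,0,0,255],[0,0,-0.05,0,0,0,255]]'
python3 - <<'E'
from h import *
s=get_state(); print(s['position'],s['wrist_force'].round(1))
c=shot('wrist'); d=shot('side'); np.savez('pics/w5.npz',**c)
cv2.imwrite('pics/m5.png',np.hstack([cv2.resize(c['pixels'][...,::-1],(480,360)),cv2.resize(d['pixels'][220:400,270:430,::-1],(320,360),interpolation=cv2.INTER_CUBIC)]))
E
```

```text
time_s: 7.8
position: [423.9, -176.2, 211.7]
tcp_rot: [-3.141, -0.0, 1.416]
wrist_force: [0.1, -0.6, -2.2]
grip_width: 0.107
[ 423.85341022 -176.16824352  211.66174099] [ 0.1 -0.6 -2.2]
```

View pics/m5.png

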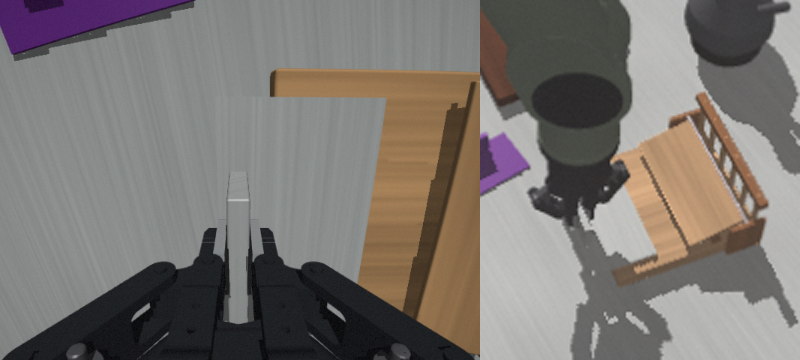

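```bash
python3 - <<'E'
from h import *
c=dict(np.load('pics/w5.npz')); P=cloud(c); px=c['pixels']
hs=cv2.cvtColor(px,cv2.COLOR_RGB2HSV); wood=(hs[...,1]>70)&(hs[...,0]<25); gray=hs[...,1]<50
B=[];L=[]
for u in range(390,500,5):
    k=np.flatnonzero(wood[60:140,u])+60; B.append(onplane(c,(u,k[0]-.5),24)[:2]); L.append(onplane(c,(u,k[-1]+.5),29)[:2])
F=[];S=[]
for v in range(160,400,6):
    k=np.flatnonzero(wood[v,440:])+440; F.append(onplane(c,(k[0]-.5,v),29)[:2])
def ln(q,n):
    vx,vy,x,y=cv2.fitLine(np.array(q,np.float32),cv2.DIST_HUBER,0,.01,.01).ravel(); print(n,np.degrees(np.arctan2(vy,vx)).round(2),x.round(1),y.round(1)); return np.array([x,y])
b=ln(B,'board side');l=ln(L,'plate side');f=ln(F,'plate front')
a=np.radians(-9.1); ex=np.array([np.cos(a),np.sin(a)]); ey=np.array([-ex[1],ex[0]])
m=np.array([541,-196.7]); print('lateral gap',((b-l)@ey).round(2),'front to mouth est',((f-m)@ex).round(1),'board lat vs mouth',((b-m)@ey).round(1))
print('cheeks/slat: ',onplane(c,(629,110),39))
E
```

```text
board side -9.12 493.9 -97.0
plate side -9.18 486.1 -110.1
plate front 81.13 504.0 -176.3
lateral gap 14.19 front to mouth est -39.8 board lat vs mouth 91.0
cheeks/slat:  [ 551.53456486 -112.11422841   39.        ]
```

Centred to within 1 mm and square within 0.3°. Sliding in with 1.4 mm of clearance.

```bash
python3 -m jog '[[0,0.2,0,0,0,0.03,255],[-0.01,0.45,0,0,0,0.03,255],[-0.02,0.7,0,0,0,0.03,255],[-0.03,0.95,0,0,0,0.03,255],[-0.03,1.2,0,0,0,0.03,255],[-0.03,1.4,0,0,0,0.03,255],[-0.03,1.5,0,0,0,0.03,255],[-0.03,1.55,0,0,0,0.03,255]]'; python3 -m jog '[[0,0.03,0,0,0,0,255],[0,0.06,0,0,0,0,255],[0,0.06,0,0,0,0,255]]'
python3 - <<'E'
from h import *
c=shot('wrist'); d=shot('side'); np.savez('pics/w6.npz',**c)
cv2.imwrite('pics/m6.png',np.hstack([cv2.resize(c['pixels'][...,::-1],(480,360)),cv2.resize(d['pixels'][220:400,270:430,::-1],(320,360),interpolation=cv2.INTER_CUBIC)]))
E
```

```text
time_s: 8.57
position: [485.5, -186.9, 211.3]
tcp_rot: [-3.14, 0.0, 1.413]
wrist_force: [-1.1, 1.1, -1.1]
grip_width: 0.106
time_s: 8.82
position: [487.8, -187.3, 211.3]
tcp_rot: [-3.14, 0.0, 1.413]
wrist_force: [-0.4, -0.5, -1.8]
grip_width: 0.1
```

View pics/m6.png

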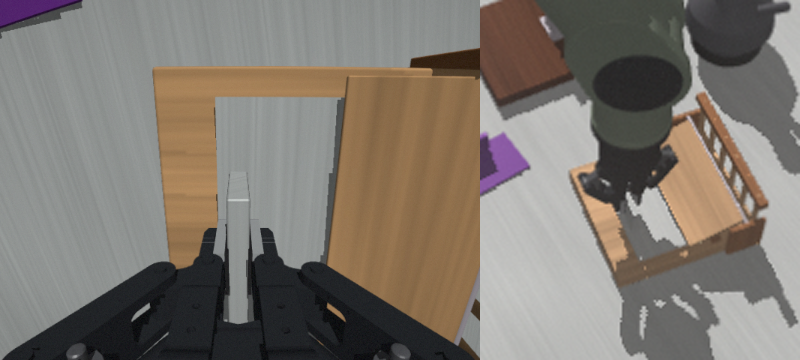

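The plate is under the slat, whose edge runs from (346,76) to (328,265), and the slat is at rest. Creeping on to the stop.

```bash
python3 -m jog '[[0,0.03,0,0,0,0,255],[0,0.06,0,0,0,0,255],[0,0.09,0,0,0,0,255],[0,0.09,0,0,0,0,255]]'; for i in 1 2; do :; done; python3 -m jog '[[0,0.015,0,0,0,0,255],[0,0.03,0,0,0,0,255],[0,0.03,0,0,0,0,255]]'; python3 -m jog '[[0,0.015,0,0,0,0,255],[0,0.03,0,0,0,0,255]]'
```

```text
time_s: 9.25
position: [491.5, -187.9, 211.3]
tcp_rot: [-3.14, 0.0, 1.413]
wrist_force: [0.1, 0.3, -1.8]
grip_width: 0.102
time_s: 9.5
position: [492.8, -188.0, 211.3]
tcp_rot: [-3.14, -0.0, 1.413]
wrist_force: [-0.0, -0.4, -2.5]
grip_width: 0.107
time_s: 9.67
position: [493.9, -188.3, 211.3]
tcp_rot: [-3.14, -0.0, 1.413]
wrist_force: [-0.3, 0.4, -2.5]
grip_width: 0.105
```

```bash
for i in 1; do python3 -m jog '[[0,0.015,0,0,0,0,255],[0,0.02,0,0,0,0,255]]'; python3 -m jog '[[0,0.015,0,0,0,0,255],[0,0.02,0,0,0,0,255]]'; done
```

```text
time_s: 9.83
position: [494.9, -188.4, 211.3]
tcp_rot: [-3.141, -0.0, 1.413]
wrist_force: [-0.3, 0.3, -2.5]
grip_width: 0.104
time_s: 10.0
position: [495.8, -188.5, 211.3]
tcp_rot: [-3.141, -0.0, 1.414]
wrist_force: [0.4, 0.2, -2.4]
grip_width: 0.101
```

```bash
python3 -m jog '[[0,0.01,0,0,0,0,255],[0,0.02,0,0,0,0,255]]'; python3 -m jog '[[0,0.01,0,0,0,0,255],[0,0.02,0,0,0,0,255]]'
```

```text
time_s: 10.17
position: [496.2, -188.7, 211.2]
tcp_rot: [-3.14, -0.0, 1.413]
wrist_force: [-5.8, 1.8, 1.2]
grip_width: 0.105
time_s: 10.33
position: [496.5, -188.8, 211.1]
tcp_rot: [-3.138, -0.0, 1.413]
wrist_force: [-9.0, 1.7, 2.9]
grip_width: 0.107
```

Butted against the stop, about 9 N. Now press down in small steps.

```bash
python3 -m jog '[[0,0,0.01,0,0,0,255],[0,0,0.015,0,0,0,255],[0,0,0.015,0,0,0,255]]'; python3 -m jog '[[0,0,0.007,0,0,0,255],[0,0,0.007,0,0,0,255]]'
```

```text
time_s: 10.58
position: [496.5, -188.7, 210.4]
tcp_rot: [-3.138, -0.0, 1.413]
wrist_force: [-1.8, 0.1, -1.7]
grip_width: 0.102
time_s: 10.75
position: [496.5, -188.7, 210.1]
tcp_rot: [-3.138, -0.0, 1.413]
wrist_force: [-2.2, -0.2, -1.2]
grip_width: 0.105
```

```bash
python3 -m jog '[[0,0.003,0.005,0,0,0,255],[0,0.003,0.007,0,0,0,255]]'; python3 -m jog '[[0,0.003,0.006,0,0,0,255],[0,0.003,0.006,0,0,0,255]]'
```

```text
time_s: 10.92
position: [496.4, -188.8, 209.9]
tcp_rot: [-3.138, -0.0, 1.413]
wrist_force: [-5.3, 0.3, 4.4]
grip_width: 0.101
time_s: 11.08
position: [496.4, -188.8, 209.8]
tcp_rot: [-3.137, -0.001, 1.413]
wrist_force: [-5.5, 2.2, 5.2]
grip_width: 0.106
```

```bash
python3 -m jog '[[0,0.003,0.007,0,0,0,255],[0,0.003,0.009,0,0,0,255],[0,0.003,0.009,0,0,0,255]]'; python3 - <<'E'
from h import *
F=[]
for n in ['wrist','side','wrist','side','wrist']:
    c=shot(n); s=get_state(); F.append(np.r_[s['wrist_force'],s['position'][2]])
    if n=='wrist': w=c
    else: d=c
print(np.array(F).round(2)); np.savez('pics/w7.npz',**w)
cv2.imwrite('pics/m7.png',np.hstack([cv2.resize(w['pixels'][...,::-1],(480,360)),cv2.resize(d['pixels'][220:400,270:430,::-1],(320,360),interpolation=cv2.INTER_CUBIC)]))
P=cloud(w); hs=cv2.cvtColor(w['pixels'],cv2.COLOR_RGB2HSV); wood=(hs[...,1]>70)&(hs[...,0]<25)
e=[];z=[]
u,v=np.meshgrid(range(640),range(480))
# slat edge heights and plate plane
sl=wood&(P[...,2]>33)&(P[...,2]<60)
for r in range(115,400,25):
    k=np.flatnonzero(sl[r]); 
    if len(k): z.append(np.median(P[r,k[0]+2:k[0]+6,2]).round(1)); e.append(k[0])
print('slat edge z',z,e)
g=(hs[...,1]<50)&(P[...,2]>20)&(P[...,2]<36)&(u>340)&(v<250)
p=P[g]; A=np.c_[p[:,:2]-p[:,:2].mean(0),np.ones(len(p))]; print('plate',len(p),np.linalg.lstsq(A,p[:,2],rcond=None)[0].round(4))
E
```

```text
time_s: 11.33
position: [496.4, -188.8, 209.8]
tcp_rot: [-3.137, -0.001, 1.413]
wrist_force: [-6.4, 1.6, 8.7]
grip_width: 0.105
[[ -7.52   1.12   8.41 209.81]
 [ -7.64   1.84   8.29 209.79]
 [ -6.72   2.82   8.89 209.79]
 [ -6.54   2.14   9.5  209.79]
 [ -6.83   2.47   8.65 209.81]]
slat edge z [np.float64(39.1), np.float64(38.7), np.float64(39.0), np.float64(38.7), np.float64(39.3), np.float64(38.6), np.float64(39.0), np.float64(38.7), np.float64(39.1), np.float64(39.0), np.float64(43.2), np.float64(47.9)] [np.int64(441), np.int64(439), np.int64(437), np.int64(434), np.int64(432), np.int64(430), np.int64(427), np.int64(425), np.int64(422), np.int64(420), np.int64(455), np.int64(496)]
plate 11186 [-4.00000e-04 -2.40000e-03  2.75666e+01]
```

View pics/m7.png

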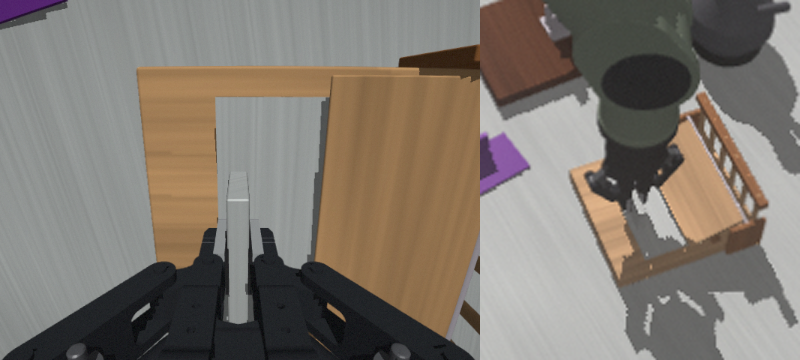

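The plate is flat, its top at 27.6 mm against 28 expected, and the slat edge is still at its rest height of 39 mm. One numeric check of centring, squareness and depth, and of the clamp.

```bash
python3 - <<'E'
from h import *
c=dict(np.load('pics/w7.npz')); px=c['pixels']; hs=cv2.cvtColor(px,cv2.COLOR_RGB2HSV); wood=(hs[...,1]>70)&(hs[...,0]<25)
B=[];L=[];F=[];K=[]
for u in range(305,420,5):
    k=np.flatnonzero(wood[60:140,u])+60; B.append(onplane(c,(u,k[0]-.5),24)[:2]); L.append(onplane(c,(u,k[-1]+.5),28)[:2])
for v in range(140,330,6):
    k=np.flatnonzero(wood[v,150:300])+150; F.append(onplane(c,(k[0]-.5,v),24)[:2]); K.append(onplane(c,(k[-1]+.5,v),28)[:2])
def ln(q,n):
    vx,vy,x,y=cv2.fitLine(np.array(q,np.float32),cv2.DIST_HUBER,0,.01,.01).ravel(); print(n,np.degrees(np.arctan(vy/vx)).round(2),x.round(1),y.round(1)); return np.array([x,y])
b=ln(B,'board side');l=ln(L,'plate side');f=ln(F,'board front');k=ln(K,'plate back')
a=np.radians(-9.1); ex=np.array([np.cos(a),np.sin(a)]); ey=np.array([-ex[1],ex[0]])
print('lateral gap (15)',((b-l)@ey).round(2),'back gap (42)',((k-f)@ex).round(2))
d=shot('scene'); P=cloud(d); h=d['pixels'].max(-1); m=(h<60)&(P[...,0]>600)&(P[...,0]<700)&(P[...,1]>110)&(P[...,1]<170)&(P[...,2]>25); print('open knob',m.sum(),np.median(P[m],0).round(0))
print(get_state()['wrist_force'].round(1),get_state()['time_s'])
E
```

```text
board side -8.87 530.0 -102.7
plate side -8.9 527.7 -117.7
board front 81.13 450.0 -145.9
plate back 80.62 489.9 -155.2
lateral gap (15) 15.23 back gap (42) 40.87
open knob 66 [656. 146.  57.]
[-7.7  1.3  9.3] 11.6333
```

```bash
python3 -c "
from cell import *
print(sign_off()); print(get_state()['wrist_force'])"
```

```text
the job is handed in; nothing more can be done
None
the job is handed in; nothing more can be done
```

I handed the job in at 11.6 s with the strip still gripped, butted against the stop under the slat, and pressed flat on the board. I pushed the clamp's knob over with the shut fingers and took the strip off the block by its rib. I then touched the board once in front of the slat to find its height, and slid the strip in about 1.4 mm above the board until it met the stop.

| Check | Measured | Expected |
|---|---|---|
| Clamp knob height, handle level | about 57 mm | about 50 mm |
| Side margin of plate to board edge | 15.2 mm | 15 mm |
| Squareness | within 0.1° by the plate's side, 0.5° by its back edge | 0° |
| Board left bare behind the plate | 40.9 mm | 42 mm at the stop |
| Slat edge height (top side) | about 39 mm | 39 mm at rest |
| Plate tilt | under 3 mrad | flat |
| Push down, from the wrist reading | about 9 N, so about 11 N on the board with the strip's weight | about 10 N |
| Push against the stop | about 7 N | no value given |

- **Depth:** the back gap was 1.1 mm less than expected, but the force rise showed contact with the stop. I took the difference as measuring error.
- **Force peak:** the touch on the board peaked at 49 N at the wrist, through the held strip and not the gripper's body. That is under the 120 N wrist limit.
- **Last reading:** I tried to read the force after handing in, but the cell no longer answers.

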